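# Pin the hinge of a split mould casing

### The job

Close the mould casing round the cup model: slide the loose half along the board until its flanges meet the fixed half's and the two hinge knuckles stand in line, then take the hinge pin from the tool block and push it down through both knuckles until its head sits fully home on the upper one, and let go. The knuckles are only roughly in line, so feel for each bore with the pin and nudge the loose half along the seam as needed; never force the pin (keep it well under 25 N), and leave the cup model and everything else on the table as they are.

Things in the scene. Friction and masses are not known exactly. Their poses are not given: they have to be found in the camera images.
- casing: Fixed: white casting board (x -215..+100, y -130..+145, 18 mm thick) with the fixed half of a round split casing, an aluminium half-shell (inner radius 60, wall 9, rim 108 mm above the table, flanges to y = +-90). Origin: on the table under the closed casing's axis; z up, +x to the middle of the fixed half, seam in the plane x = 0, +y along the seam to the hinge.
- lower_bore (a point): Mouth of the fixed half's (lower) knuckle as it would be with its hinge leaf pushed right in: casing x 0, y 103.5, z 80 mm. The leaf is screwed fast in slots 2 to 11 mm farther out along the casing's +y (not x), so the real bore is out there and gives no way. Barrel 20 mm wide, 26 high, bore 9. From 12 mm down a spring ball on its +y side grips the pin: 4 to 12 N to push, and it won't drop.
- loose_half: Loose half of the casing, 0.5 to 0.7 kg, on the board: mirror image of the fixed half (inner radius 60, wall 9, height 90 mm). Origin: on the casing axis at the shell's foot; z up, +x to the fixed half, +y to the hinge. Closed: origin 18 mm above the casing's, axes parallel. Takes 2 to 6 N to slide; once closed it can still be shifted along the seam, also with the pin in its knuckle.
- wall_top (a point): Middle of the top edge of the loose half's back wall (loose half x -64.5, y 0, z 90 mm): flat upright wall 9 mm thick along its x, 24 mm wide along its y, that can be pinched from above or pushed.
- upper_bore (a point): Top mouth of the loose half's (upper) knuckle as it would be with its hinge leaf pushed right in: loose half x 0, y 104, z 90 mm, flush with the rim. This leaf too is screwed fast in slots, 2 to 10 mm farther out along the loose half's +y (not x), with the real bore. Barrel 20 mm wide, 26 high, bore 9 mm right through; halves closed, its foot is 2 mm above the lower knuckle.
- pin: Steel hinge pin, 90 g, upright in the middle hole of the tool block: round grip head 18 mm wide and 36 mm high, shank 8 mm wide and 66 mm long, its end square with the edge just broken (0.5 mm). Origin: on the axis at the underside of the head; z up through the head.
- pin_tip (a point): End of the pin's square end, 66 mm below the underside of its head.
- tool_block: Fixed drilled wooden block 230 x 55 mm, 75 mm high, three upright holes along its x (-85, 0, +85 mm). The pin hangs by its head in the middle hole; in the outer two stand a loop tool and a wooden tool, 182 mm high. Origin: centre of its underside on the table.
- cup_model: Plaster model of a cup, mouth down, loose, 76 mm wide at the foot, 70 mm high, on the board at the casing axis. Origin: centre of its underside. Stays where it is.
- mug: Black mug, 84 mm in diameter, 88 mm high, to be left alone. Origin: centre of its underside.
- bowl_a: White bowl, 110 mm in diameter, 50 mm high, to be left alone. Origin: centre of its underside.
- bowl_b: Grey-white bowl, 100 mm in diameter, 55 mm high, to be left alone. Origin: centre of its underside.
- bowl_c: White bowl, 116 mm in diameter, 50 mm high, to be left alone. Origin: centre of its underside.
- spray: Spray bottle, 72 mm in diameter, 182 mm high, to be left alone. Origin: centre of its underside.
- pencil: Yellow pencil, 166 mm long, 8 mm thick, lying flat, to be left alone. Origin: under its middle.
- loop_tool: Loop tool, 10 mm thick handle, 182 mm high, upright in the tool block, to be left alone. Origin: its foot, on the table.
- wood_tool: Wooden modelling tool, 9 mm thick, 182 mm high, upright in the tool block, to be left alone. Origin: its foot, on the table.

How it is judged (in metres and radians):
On the way, in this order (a step that is already met when the one before it is completed fails the run):
1. the loose half is closed against the fixed half (x of loose_half in the frame of casing between -0.006 and 0.006 m and y of loose_half in the frame of casing between -0.012 and 0.012 m and angle between the x axis of loose_half and the x axis of casing, either way round below 0.1 rad and angle between loose_half's own z axis and vertical below 0.05 rad), for 0.2 s.
2. the pin has passed through both knuckles (all of step 1 and x of pin_tip in the frame of casing between -0.004 and 0.004 m and y of pin_tip in the frame of casing between 0.103 and 0.117 m and z of pin_tip in the frame of lower_bore below -0.028 m), for 0.1 s.
At the end, for the whole second after the job is handed in: Pin in both knuckles: tip 28 mm or more below the lower mouth, pin 103 to 117 mm along y and within 4 mm of x = 0 of each half, upright to 0.08 rad, head within 2.5 mm of the upper knuckle's top; loose half closed (6 mm across, 12 mm along the seam, 0.1 rad); pin and half released, at rest (all of step 2 and x of pin in the frame of loose_half between -0.004 and 0.004 m and y of pin in the frame of loose_half between 0.103 and 0.117 m and z of pin in the frame of upper_bore between -0.002 and 0.0025 m and angle between pin's own z axis and vertical below 0.08 rad and linear speed of each of pin, loose_half below 0.01 m/s); the robot touches nothing.
It fails at once if the pin is forced: more than 25 N between the pin and either half of the casing (contact force between pin and casing above 25 N or contact force between pin and loose_half above 25 N).
It fails at once if the cup model is shifted by more than 8 mm (distance of cup_model from where it was at the start of the episode above 0.008 m).
It fails at once if something else on the table is disturbed by more than 20 mm (distance of any of mug, bowl_a, bowl_b, bowl_c, spray, pencil, loop_tool, wood_tool from where it was at the start of the episode above 0.02 m).
It also fails if it takes over 72 s, if anything falls off the work surface, if the arm or the gripper's body presses on something with over 40 N, if the wrist force passes 120 N, or if a joint passes its speed limit or range.

### The arm

A 7-joint arm with a two-finger parallel gripper is mounted at the origin on the work surface. World frame = base frame: x ahead of the robot, y to its left, z up, the work surface at z = 0. Lengths are in m, angles in degrees, forces in N, time in s.
With the tool pointing down it reaches from about 0.375 to 0.925 m from the base axis. Payload 3.1 kg.
Tool frame: the origin (TCP) lies midway between the tips of the shut fingers; the grasp point (between the pads) lies env.tcp_to_grasp behind it (env.tcp_to_grasp is the distance from the TCP to the grasp point, in m); z points along the fingers, y is the line along which they close (so a half turn about z gives the same grasp; the last joint's range is limited). The gripper opens to 85 mm and grips with 20 to 120 N. Pads are 22 mm wide; open, the fingers measure 114 mm over their backs; the gripper's body (76 mm by 85 mm) begins 54 mm behind the grasp point. The pads swing forward as they close: fully open they stand 13 mm farther back than shut.
Start: joints at [57.651, 21.939, 2.515, 91.553, -1.026, 66.532, -2.859], TCP at [0.293, -0.58, 0.231] pointing down, gripper open.
Joint ranges: [-149.38, 149.38], [-23.57, 123.04], [-84.95, 90], [0, 143.3], [-89.99, 269.99], [3.08, 112.72], [-163.45, 163.45]. Speed limits (degrees/s): [159.86, 159.86, 180, 180, 180, 180, 180].

### API

Orientations are given as a 3x3 rotation matrix whose columns are the frame's x, y, z axes.
In Python, from plant import env gives the robot as it stands.
- The arm moves only by the tool drive_tool, never from a script. Its argument "increments" is a list of rows, each a list of 3 entries, a list of its own where there are three numbers: the shift along the tool's x, y, z in cm, then the turn, a rotation vector about the tool's x, y, z in rad, then the opening in per cent of the stroke, from 0 (shut) to 100 (fully open). In form: [[[tx, ty, tz], [rx, ry, rz], gripper], ...]. A call has 1 to 12 rows; each row shifts and turns the commanded pose from where the row before left it, along the tool's axes as they then stand; what a row does not reach is not made up. A row lasts 1/10 s, in which the tool goes at most 50 mm and 8.59 degrees, less where a joint would pass 70% of its speed; a pose out of reach is approached as far as the arm can. A call is refused whole if a number of a shift passes 5 or a number of a turn 0.15, either way. A call with a gripper value outside its range is refused whole. The fingers move at their own pace and stop on an object; "grip_force" is the grip in N (left out, the last holds). Time passes only in rows, so rows that do not move let the fingers close. It gives the time, the measured TCP pose, the force, the opening and the grip force at its end, in the units of the state.
- env.observe(): the state, without advancing time (a new reading comes with each control period).
- env.snapshot(name): name is "scene" or "top" or "wrist"; returns a dict with "pixels" (400x640x3 uint8, red, green, blue), "fx", "fy", "cx", "cy" (pixels), "world_to_cam" (4x4, takes a point from world to camera coordinates); the wrist camera has in their place "mount" (4x4, takes a point from camera to tool coordinates, whose origin is the TCP and whose axes are the flange's). Camera axes: x right, y down, z forward; pixel columns grow to the right and rows downward; lengths in m; the calibration is good to about 2 mm. The wrist camera is an equidistant fisheye: a pixel r from the principal point sees the ray r / f radians off the axis. A picture is of the moment at which its call begins: read the wrist's pose just before it. There is no depth.
- env.close_job(): hands the job in; it is judged then, once.
The state is a dict: "t": time; "qpos": joint angles; "qvel": joint speeds; "tau": joint torques, N m; "tcp_pos": TCP position; "tool_rot": TCP orientation; "ft_force": force on the tool from outside, world axes, zero at the start; "wrist_torque": the same for the moment, N m; "opening": opening from 0.0 (shut) to 1.0 (fully open); "grip_force": force on a finger pad.
Only numpy, scipy, OpenCV 4.12 (cv2) and the standard library are available. Lean on these libraries where they do the work, as an engineer would, in place of code of your own. Each camera call takes 0.05 s, during which the arm holds its last target. There are 200 camera calls.

## Working session

There is one attempt and no reset: what is moved stays moved. The work goes in short steps, Python scripts to look and compute and a tool call to move; the robot and the scene stay as the last step left them, time stands still between calls to the robot, and variables do not carry over. Pictures are saved under pics/ and viewed, at most 10 in all, crops included, and the job is handed in when it is done.

Besides the shell and the picture viewer there is one more tool, called after "Emit:" by a JSON object that holds its "api" and its "payload", one argument or row to a line. drive_tool: Moves the arm, as the interface text tells. Its arguments: {"type":"object","properties":{"increments":{"type":"array","items":{"type":"array"}},"grip_force":{"type":"number"}},"required":["increments"]}

```bash
ls; mkdir -p pics
python3 - <<'E'
from plant import env
import cv2,numpy as np
o=env.observe();print({k:np.round(v,3).tolist() for k,v in o.items()},env.tcp_to_grasp)
np.set_printoptions(precision=4,suppress=True)
for n in("scene","top"):
    s=env.snapshot(n);cv2.imwrite(f"pics/{n}0.png",s["pixels"][:,:,::-1])
    print(n,s["fx"],s["fy"],s["cx"],s["cy"]);print(s["world_to_cam"])
    np.savez(f"pics/{n}0.npz",**s)
E
```

```text
pics
{'t': 0.0, 'qpos': [57.651, 21.993, 2.512, 91.648, -1.026, 66.533, -2.857], 'qvel': [-0.088, -0.072, 0.035, -0.024, -0.023, -0.014, 0.041], 'tau': [-0.001, -43.346, 1.024, -24.952, 0.011, 0.011, 0.0], 'tcp_pos': [0.292, -0.58, 0.23], 'tool_rot': [[0.893, 0.45, -0.001], [0.45, -0.893, 0.002], [-0.0, -0.003, -1.0]], 'ft_force': [-0.889, -0.448, 0.571], 'wrist_torque': [0.0, 0.002, -0.017], 'grip_force': 0.0, 'opening': 0.999} 0.0187
scene 509.54368863850397 509.54368863850397 327.52673021934123 198.25706910744427
[[-0.0961  0.9954  0.0061  0.1067]
 [ 0.701   0.072  -0.7095 -0.2574]
 [-0.7067 -0.0639 -0.7047  1.9083]
 [ 0.      0.      0.      1.    ]]
top 460.5821487688633 460.5821487688633 319.5555978180581 199.15772576870762
[[ 0.0278 -0.9996  0.0098 -0.1041]
 [-0.9822 -0.0291 -0.1855  0.4925]
 [ 0.1857 -0.0045 -0.9826  1.2303]
 [ 0.      0.      0.      1.    ]]
```

View pics/top0.png

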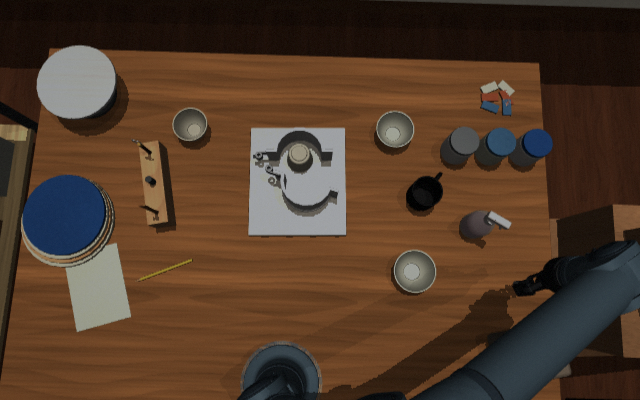

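View pics/scene0.png

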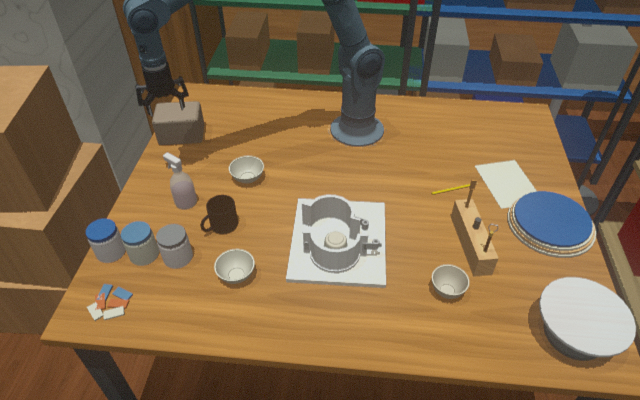

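The top view shows the board at about (250–346, 128–236), with the fixed half at its far end. The loose half sits nearer the robot and is slightly rotated. The hinge is on the left (world +y), and the block is at about (155,183) with the pin head at (151,181). I'll zoom in next.

Run:
```python
import cv2,numpy as np
t=cv2.imread("pics/top0.png");s=cv2.imread("pics/scene0.png")
a=cv2.resize(t[122:242,240:360],(600,600),interpolation=cv2.INTER_CUBIC)
b=cv2.resize(t[130:240,130:170],(200,550),interpolation=cv2.INTER_CUBIC)
im=np.zeros((600,800,3),np.uint8);im[:,:600]=a;im[:550,600:]=b
cv2.imwrite("pics/z1.png",im)
cv2.imwrite("pics/z2.png",cv2.resize(s[180:300,285:405],(600,600),interpolation=cv2.INTER_CUBIC))
```

```text
(no output)
```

View pics/z1.png

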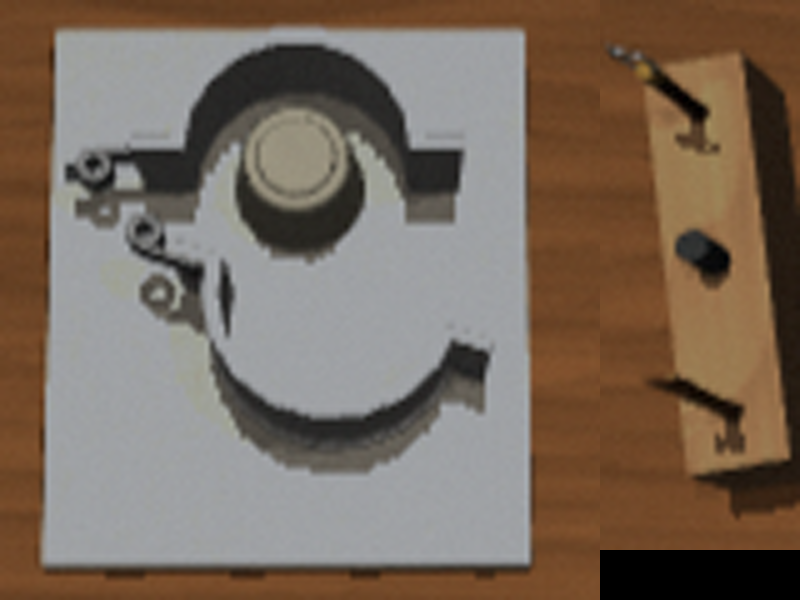

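The lower knuckle bore is at about (258.6,155.4) in the top view and the upper one at about (269.4,168.4). The loose half is turned by roughly -18° and the pin head is at about (151,180).

```bash
cat > h.py <<'E'
import numpy as np,cv2
np.set_printoptions(precision=4,suppress=True)
def ray(s,u,v):
    R=s["world_to_cam"][:3,:3];t=s["world_to_cam"][:3,3]
    return -R.T@t, R.T@np.array([(u-s["cx"])/s["fx"],(v-s["cy"])/s["fy"],1])
def onplane(s,u,v,z):
    o,d=ray(s,u,v);return o+d*(z-o[2])/d[2]
def proj(s,p):
    q=s["world_to_cam"]@np.r_[p,1];return np.array([q[0]/q[2]*s["fx"]+s["cx"],q[1]/q[2]*s["fy"]+s["cy"]])
def wrist_ray(s,pos,R,u,v):
    x,y=u-s["cx"],v-s["cy"];r=np.hypot(x,y);th=r/s["fx"]
    d=np.array([np.sin(th)*x/r,np.sin(th)*y/r,np.cos(th)]) if r>0 else np.array([0,0,1.])
    M=s["mount"];return pos+R@M[:3,3],R@M[:3,:3]@d
def wrist_plane(s,pos,R,u,v,z):
    o,d=wrist_ray(s,pos,R,u,v);return o+d*(z-o[2])/d[2]
E
python3 - <<'E'
from h import *
top=np.load("pics/top0.npz");sc=np.load("pics/scene0.npz")
for n,s,box in(("top",top,(235,115,130,135)),("scene",sc,(270,185,140,115))):
    im=s["pixels"];h=cv2.cvtColor(im,cv2.COLOR_RGB2HSV)
    m=((h[:,:,1]<60)&(h[:,:,2]>60)).astype(np.uint8)
    x,y,w,hh=box;k=np.zeros_like(m);k[y:y+hh,x:x+w]=m[y:y+hh,x:x+w]
    c=max(cv2.findContours(k,0,2)[0],key=cv2.contourArea)
    hull=cv2.convexHull(c);ap=cv2.approxPolyDP(hull,4,True)[:,0]
    print(n,cv2.contourArea(hull))
    for p in ap: print(p,onplane(s,p[0]+.0,p[1]+.0,.018)[:2])
print("lower",onplane(top,258.6,155.4,.08))
print("upper",onplane(top,269.4,168.4,.108))
h=cv2.cvtColor(top["pixels"],cv2.COLOR_RGB2HSV)
print("pin",onplane(top,150.5,180.5,.111))
for c in [(148.5,141.5),(135,146),(175,222),(150,225)]:
    pass
for c in [(629,67),(757,54),(790,460),(688,473)]:
    u,v=130+(c[0]-600)/5,130+c[1]/5;print("block",onplane(top,u,v,.075))
E
```

```text
top 10266.5
[344 128] [ 0.7143 -0.1556]
[345 234] [ 0.4036 -0.1639]
[249 235] [0.3931 0.1039]
[251 128] [0.7059 0.1157]
scene 8118.0
[298 198] [ 0.4009 -0.1631]
[330 194] [ 0.3724 -0.0634]
[384 203] [0.3954 0.11  ]
[384 286] [0.7135 0.1156]
[286 280] [ 0.7205 -0.1521]
lower [0.6062 0.0808 0.08  ]
upper [0.5632 0.0464 0.108 ]
pin [0.52  0.358 0.111]
block [0.6315 0.4219 0.075 ]
block [0.6412 0.3521 0.075 ]
block [0.4157 0.3139 0.075 ]
block [0.4071 0.3676 0.075 ]
```

View pics/z2.png

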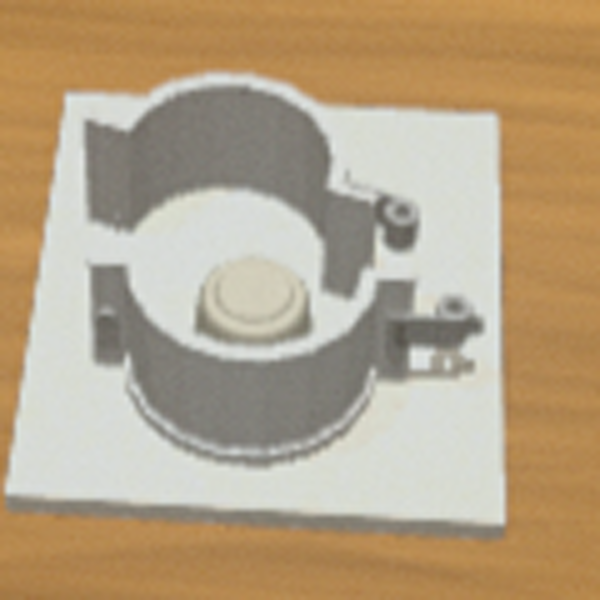

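Casing: origin about (0.614,-0.029), yaw about 2°. The scene crop confirms the lower knuckle at (376,241) and the upper one at (365,222). Next I'll bring the wrist camera over the casing.

Emit:
{"api": "drive_tool", "payload": {
  "increments": [
    [[0,0,-5],[0,0,0],100],
    [[0,0,-5],[0,0,0],100],
    [[0,0,-3],[0,0,0],100]
  ]
}}

```text
t: 0.4
tcp_pos: [0.2929, -0.5813, 0.3652]
tool_rot: [[0.893, 0.45, 0.002], [0.45, -0.893, -0.004], [0.0, 0.004, -1.0]]
ft_force: [-0.3, -1.0, 0.8]
opening: 1.003
grip_force: 0.0
```

Emit:
{"api": "drive_tool", "payload": {
  "increments": [
    [[3.4,-3.4,0],[0,0,0],100],
    [[3.4,-3.4,0],[0,0,0],100],
    [[3.4,-3.4,0],[0,0,0],100],
    [[3.4,-3.4,0],[0,0,0],100],
    [[3.4,-3.4,0],[0,0,0],100],
    [[3.4,-3.4,0],[0,0,0],100],
    [[3.4,-3.4,0],[0,0,0],100],
    [[3.4,-3.4,0],[0,0,0],100],
    [[3.4,-3.4,0],[0,0,0],100],
    [[3.4,-3.4,0],[0,0,0],100],
    [[3.4,-3.4,0],[0,0,0],100],
    [[3.4,-3.4,0],[0,0,0],100]
  ]
}}

```text
t: 1.6
tcp_pos: [0.4731, -0.0307, 0.3609]
tool_rot: [[0.893, 0.45, -0.0], [0.45, -0.893, -0.0], [-0.0, 0.0, -1.0]]
ft_force: [0.9, -0.8, 0.5]
opening: 1.004
grip_force: 0.0
```

Emit:
{"api": "drive_tool", "payload": {
  "increments": [
    [[0,0,0],[0,0,-0.14],100],
    [[0,0,0],[0,0,-0.14],100],
    [[0,0,0],[0,0,-0.14],100],
    [[0,0,0],[0,0,-0.14],100],
    [[0,0,0],[0,0,-0.14],100],
    [[0,0,0],[0,0,-0.1],100],
    [[0,0,0],[0,0,0],100],
    [[0,0,0],[0,0,0],100]
  ]
}}

```text
t: 2.4
tcp_pos: [0.473, -0.0325, 0.3609]
tool_rot: [[0.301, 0.953, -0.001], [0.953, -0.301, 0.0], [-0.0, -0.001, -1.0]]
ft_force: [-0.3, -0.3, 0.2]
opening: 1.001
grip_force: 0.0
```

```bash
cat > snap.py <<'E'
import sys
from plant import env
from h import *
def wsnap(name):
    o=env.observe();s=env.snapshot("wrist")
    np.savez(f"pics/{name}.npz",pos=o["tcp_pos"],rot=o["tool_rot"],**s)
    cv2.imwrite(f"pics/{name}.png",s["pixels"][:,:,::-1]);return o,s
if __name__=="__main__":
    o,s=wsnap(sys.argv[1]);print(o["t"],np.array(o["tcp_pos"]),np.array(o["tool_rot"]),np.array(o["ft_force"]));print(s["mount"],s["fx"],s["cx"],s["cy"])
E
python3 snap.py w1
```

```text
2.4 [ 0.473  -0.0325  0.3609] [[ 0.3014  0.9535 -0.0008]
 [ 0.9535 -0.3014  0.0001]
 [-0.0001 -0.0007 -1.    ]] [-0.3392 -0.3345  0.227 ]
[[ 0.0004 -0.961  -0.2765  0.0694]
 [ 1.      0.0003  0.0005  0.0003]
 [-0.0004 -0.2765  0.961  -0.144 ]
 [ 0.      0.      0.      1.    ]] 309.70691628693146 323.3360712787849 195.393801907041
```

View pics/w1.png

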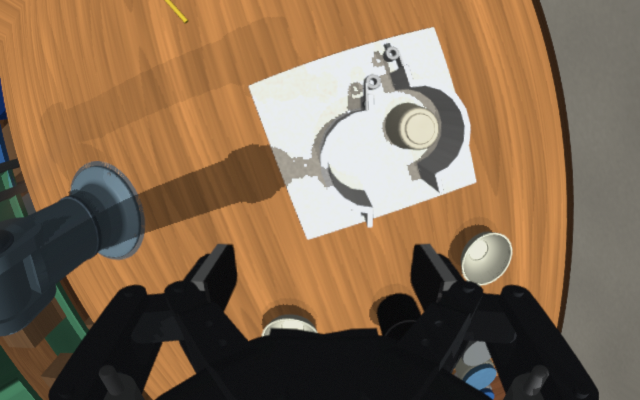

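The wrist view shows the upper knuckle at (373,82), the lower one at (392,54), and the loose half's back wall near (320,160). I'll zoom in and rectify the image onto the rim plane z = 0.108.

Run:
```python
from h import *
w=dict(np.load("pics/w1.npz"))
for n,u,v,z in(("up",373,82,.108),("lo",392,54,.08)):print(n,wrist_plane(w,w["pos"],w["rot"],u,v,z))
# orthorectify onto z=.108: 0.5mm/px ; col -> -y, row -> -x
res=.0005; X,Y=np.meshgrid(.72-np.arange(640)*res, .13-np.arange(580)*res,indexing="ij")
M=w["mount"];R=w["rot"]@M[:3,:3];o=w["pos"]+w["rot"]@M[:3,3]
P=(np.stack([X,Y,np.full_like(X,.108)],-1)-o)@R
th=np.arctan2(np.hypot(P[...,0],P[...,1]),P[...,2]);ph=np.arctan2(P[...,1],P[...,0])
u=(w["cx"]+w["fx"]*th*np.cos(ph)).astype(np.float32);v=(w["cy"]+w["fx"]*th*np.sin(ph)).astype(np.float32)
im=cv2.remap(w["pixels"][:,:,::-1].copy(),u,v,cv2.INTER_CUBIC)
im=np.clip((im.astype(float)-120)*1.9,0,255).astype(np.uint8)
cv2.imwrite("pics/r1.png",im[:600])
```

```text
up [0.5649 0.0484 0.108 ]
lo [0.6074 0.0806 0.08  ]
```

View pics/r1.png

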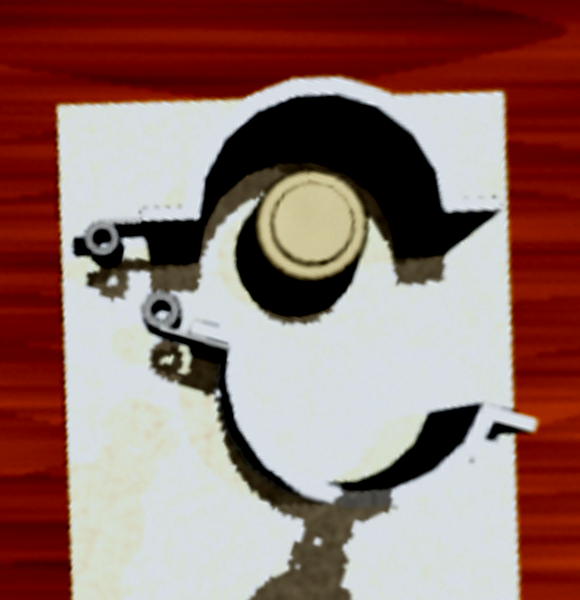

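Rectified view, 0.5 mm/px:

| Feature | World position | Yaw |
|---|---|---|
| Casing axis | (0.613,-0.030) | about 1.7° |
| Loose-half axis | about (0.535,-0.055) | about -16° |
| Back wall middle | about (0.4735,-0.037) | – |

The back wall is almost directly below the tool, so I'll descend and pinch it.

Emit:
{"api": "drive_tool", "payload": {
  "increments": [
    [[-0.4,0.2,5],[0,0,-0.025],100],
    [[0,0,5],[0,0,0],100],
    [[0,0,5],[0,0,0],100],
    [[0,0,5],[0,0,0],100],
    [[0,0,4],[0,0,0],100],
    [[0,0,2.5],[0,0,0],100],
    [[0,0,2],[0,0,0],100],
    [[0,0,0],[0,0,0],100]
  ]
}}

```text
t: 3.25
tcp_pos: [0.471, -0.0368, 0.0736]
tool_rot: [[0.276, 0.961, -0.007], [0.961, -0.276, 0.001], [-0.001, -0.007, -1.0]]
ft_force: [-0.7, -0.4, 0.2]
opening: 1.005
grip_force: 0.0
```

Emit:
{"api": "drive_tool", "payload": {
  "increments": [
    [[0,0,0],[0,0,0],50],
    [[0,0,0],[0,0,0],30],
    [[0,0,0],[0,0,0],20],
    [[0,0,0],[0,0,0],0],
    [[0,0,0],[0,0,0],0],
    [[0,0,0],[0,0,0],0],
    [[0,0,0],[0,0,0],0],
    [[0,0,0],[0,0,0],0],
    [[0,0,0],[0,0,0],0],
    [[0,0,0],[0,0,0],0]
  ],
  "grip_force": 40
}}

```text
t: 4.25
tcp_pos: [0.4735, -0.0368, 0.077]
tool_rot: [[0.274, 0.962, -0.001], [0.962, -0.274, -0.001], [-0.001, -0.001, -1.0]]
ft_force: [-3.5, -0.1, 6.0]
opening: 0.105
grip_force: 37.0
```

Emit:
{"api": "drive_tool", "payload": {
  "increments": [
    [[0,0,0],[0,0,-0.05],0],
    [[0,0,0],[0,0,-0.05],0],
    [[0,0,0],[0,0,-0.05],0],
    [[0,0,0],[0,0,-0.05],0],
    [[0,0,0],[0,0,-0.05],0],
    [[0,0,0],[0,0,-0.055],0],
    [[0.25,0,0],[0,0,0],0],
    [[0.25,0,0],[0,0,0],0],
    [[0,0,0],[0,0,0],0],
    [[0,0,0],[0,0,0],0]
  ]
}}

```text
t: 5.25
tcp_pos: [0.4746, -0.0339, 0.0771]
tool_rot: [[-0.023, 1.0, 0.002], [1.0, 0.023, -0.002], [-0.002, 0.001, -1.0]]
ft_force: [0.4, -6.0, 2.8]
opening: 0.104
grip_force: 42.0
```

Emit:
{"api": "drive_tool", "payload": {
  "increments": [
    [[0,0.8,0],[0,0,0],0],
    [[0,0.8,0],[0,0,0],0],
    [[0,0.8,0],[0,0,0],0],
    [[0,0.8,0],[0,0,0],0],
    [[0,0.8,0],[0,0,0],0],
    [[0,0.8,0],[0,0,0],0],
    [[0,0.8,0],[0,0,0],0],
    [[0,0,0],[0,0,0],0],
    [[0,0,0],[0,0,0],0]
  ]
}}

```text
t: 6.15
tcp_pos: [0.5285, -0.0294, 0.0753]
tool_rot: [[-0.027, 1.0, -0.002], [1.0, 0.027, 0.001], [0.001, -0.002, -1.0]]
ft_force: [-0.8, 1.0, -4.1]
opening: 0.099
grip_force: 39.1
```

```bash
python3 snap.py w2|head -4
python3 - <<'E'
from plant import env
from h import *
s=env.snapshot("top");np.savez("pics/top1.npz",**s)
a=cv2.resize(s["pixels"][125:215,245:345,::-1],(500,450),interpolation=cv2.INTER_CUBIC)
w=cv2.imread("pics/w2.png")
im=np.zeros((600,800,3),np.uint8);im[:450,:400]=a[:,:400]
b=cv2.resize(w[0:300,200:520],(400,375));im[:375,400:]=b
cv2.imwrite("pics/c2.png",im[:450])
E
```

```text
6.15 [ 0.5285 -0.0294  0.0753] [[-0.0266  0.9996 -0.0024]
 [ 0.9996  0.0266  0.0013]
 [ 0.0013 -0.0023 -1.    ]] [-0.8487  0.9964 -4.0652]
[[ 0.0004 -0.961  -0.2766  0.0694]
```

View pics/c2.png

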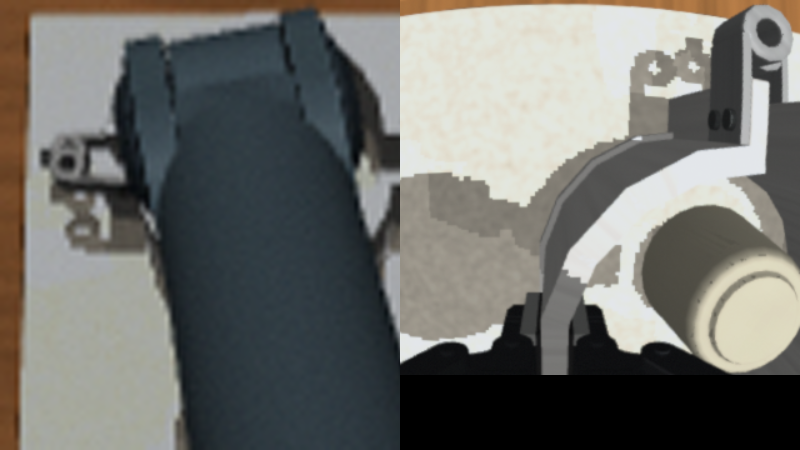

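Knuckles are nearly over one another, about 20 mm to go. I'll slide on gently.

Emit:
{"api": "drive_tool", "payload": {
  "increments": [
    [[0,0.5,0],[0,0,0],0],
    [[0,0.5,0],[0,0,0],0],
    [[0,0.4,0],[0,0,0],0],
    [[0,0.2,0],[0,0,0],0],
    [[0,0,0],[0,0,0],0],
    [[0,0,0],[0,0,0],0]
  ]
}}

```text
t: 6.85
tcp_pos: [0.5454, -0.0302, 0.0761]
tool_rot: [[-0.026, 1.0, -0.001], [1.0, 0.026, -0.0], [-0.0, -0.001, -1.0]]
ft_force: [-1.8, -1.4, -5.1]
opening: 0.098
grip_force: 40.0
```

Emit:
{"api": "drive_tool", "payload": {
  "increments": [
    [[0,0.1,0],[0,0,0],0],
    [[0,0.1,0],[0,0,0],0],
    [[0,0.1,0],[0,0,0],0],
    [[0,0,0],[0,0,0],0]
  ]
}}

```text
t: 7.25
tcp_pos: [0.5464, -0.0309, 0.0759]
tool_rot: [[-0.027, 1.0, -0.005], [1.0, 0.027, -0.002], [-0.002, -0.005, -1.0]]
ft_force: [-5.2, -2.2, -1.5]
opening: 0.102
grip_force: 41.3
```

Emit:
{"api": "drive_tool", "payload": {
  "increments": [
    [[0,0.1,0],[0,0,0],0],
    [[0,0.1,0],[0,0,0],0],
    [[0,0,0],[0,0,0],0],
    [[0,0,0],[0,0,0],0]
  ]
}}

```text
t: 7.65
tcp_pos: [0.5468, -0.031, 0.0758]
tool_rot: [[-0.027, 1.0, -0.009], [1.0, 0.027, -0.003], [-0.002, -0.009, -1.0]]
ft_force: [-9.2, -3.1, 1.7]
opening: 0.099
grip_force: 44.6
```

```bash
python3 snap.py w3|head -4
python3 - <<'E'
from h import *
from plant import env
s=env.snapshot("top");np.savez("pics/top2.npz",**s)
w=cv2.imread("pics/w3.png")
im=np.zeros((500,800,3),np.uint8);im[:,:400]=cv2.resize(s["pixels"][140:180,245:277,::-1],(400,500),interpolation=cv2.INTER_CUBIC)
im[:,400:]=cv2.resize(w[0:150,440:560],(400,500),interpolation=cv2.INTER_CUBIC)
cv2.imwrite("pics/c3.png",im)
E
```

```text
7.65 [ 0.5468 -0.031   0.0758] [[-0.0274  0.9996 -0.0085]
 [ 0.9996  0.0274 -0.0026]
 [-0.0024 -0.0086 -1.    ]] [-9.1854 -3.0922  1.7193]
[[ 0.0004 -0.961  -0.2766  0.0694]
```

View pics/c3.png

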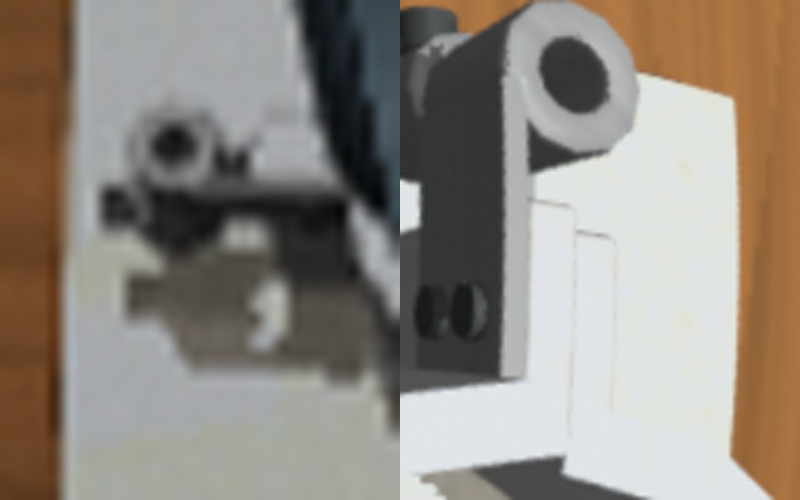

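The flanges meet, with about 9 N of contact force. The upper bore is at wrist pixel (492.5,21.9) and top pixel (258.9,151.4). I'll compare it with the lower bore.

Run:
```python
from h import *
t=dict(np.load("pics/top2.npz"));w=dict(np.load("pics/w3.npz"))
print("upper top",onplane(t,258.9,151.4,.108),"wrist",wrist_plane(w,w["pos"],w["rot"],492.5,21.9,.108))
print("thing wrist lower",wrist_plane(w,w["pos"],w["rot"],452,12,.08), wrist_plane(w,w["pos"],w["rot"],452,12,.06))
sc=dict(np.load("pics/scene0.npz"));print("lower scene",onplane(sc,376,241,.08),"upper scene0",onplane(sc,365.4,222.4,.108))
```

```text
upper top [0.6093 0.0768 0.108 ] wrist [0.6106 0.0793 0.108 ]
thing wrist lower [0.6042 0.09   0.08  ] [0.6126 0.0974 0.06  ]
lower scene [0.6087 0.0864 0.08  ] upper scene0 [0.5675 0.0535 0.108 ]
```

Both bores lie in the seam; the lower one looks about 2 mm farther out in +y. I'll shift the loose half +2 mm, then release and raise.

Emit:
{"api": "drive_tool", "payload": {
  "increments": [
    [[0,-0.15,0],[0,0,0],0],
    [[0.1,0,0],[0,0,0],0],
    [[0.1,0,0],[0,0,0],0],
    [[0.1,0,0],[0,0,0],0],
    [[0,0,0],[0,0,0],0],
    [[0,0,0],[0,0,0],0],
    [[0,0,0],[0,0,0],0]
  ]
}}

```text
t: 8.45
tcp_pos: [0.546, -0.0292, 0.0754]
tool_rot: [[-0.026, 1.0, -0.007], [1.0, 0.026, -0.003], [-0.003, -0.007, -1.0]]
ft_force: [-7.6, -3.2, -3.2]
opening: 0.099
grip_force: 40.3
```

Emit:
{"api": "drive_tool", "payload": {
  "increments": [
    [[0,0,0],[0,0,0],40],
    [[0,0,0],[0,0,0],100],
    [[0,0,0],[0,0,0],100],
    [[0,0,0],[0,0,0],100],
    [[0,0,0],[0,0,0],100],
    [[0,0,-2],[0,0,0],100],
    [[0,0,-4],[0,0,0],100],
    [[0,0,-5],[0,0,0],100],
    [[0,0,-5],[0,0,0],100],
    [[0,0,-4],[0,0,0],100],
    [[0,0,-1],[0,0,0],100],
    [[0,0,0],[0,0,0],100]
  ]
}}

```text
t: 9.65
tcp_pos: [0.5515, -0.0267, 0.2894]
tool_rot: [[-0.026, 1.0, 0.007], [1.0, 0.026, -0.001], [-0.001, 0.007, -1.0]]
ft_force: [-0.6, 0.3, -1.4]
opening: 0.999
grip_force: 0.0
```

```bash
python3 snap.py w4|head -4
python3 - <<'E'
from plant import env
print(env.observe()["qpos"])
E
```

```text
9.65 [ 0.5515 -0.0267  0.2894] [[-0.0261  0.9996  0.0073]
 [ 0.9997  0.0262 -0.0007]
 [-0.0008  0.0073 -1.    ]] [-0.5913  0.3113 -1.4023]
[[ 0.0004 -0.961  -0.2766  0.0694]
[ 25.41137111  10.73606207 -30.12801695 100.51173715   5.73170359
  70.14189007  -4.72198893]
```

Emit:
{"api": "drive_tool", "payload": {
  "increments": [
    [[4.8,-0.3,0],[0,0,0],100],
    [[4.8,-0.3,0],[0,0,0],100],
    [[4.8,-0.3,0],[0,0,0],100],
    [[4.8,-0.3,0],[0,0,0],100],
    [[4.8,-0.3,0],[0,0,0],100],
    [[4.8,-0.3,0],[0,0,0],100],
    [[4.8,-0.3,0],[0,0,0],100],
    [[4.8,0,0],[0,0,0],100]
  ]
}}

```text
t: 10.5
tcp_pos: [0.5165, 0.3574, 0.283]
tool_rot: [[-0.027, 1.0, -0.004], [1.0, 0.027, -0.003], [-0.002, -0.004, -1.0]]
ft_force: [1.9, 0.6, 0.3]
opening: 1.0
grip_force: 0.0
```

Emit:
{"api": "drive_tool", "payload": {
  "increments": [
    [[0,0,0],[0,0,0.14],100],
    [[0,0,0],[0,0,0.14],100],
    [[0,0,0],[0,0,0.14],100],
    [[0,0,0],[0,0,0.14],100],
    [[0,0,0],[0,0,0.14],100],
    [[0,0,0],[0,0,0.14],100],
    [[0,0,0],[0,0,0.14],100],
    [[0,0,0],[0,0,0.14],100],
    [[0,0,0],[0,0,0.14],100],
    [[0,0,0],[0,0,0.14],100],
    [[0,0,0],[0,0,0],100],
    [[0,0,0],[0,0,0],100]
  ]
}}

```text
t: 11.7
tcp_pos: [0.5174, 0.3558, 0.284]
tool_rot: [[0.98, 0.199, -0.003], [0.199, -0.98, -0.002], [-0.003, 0.001, -1.0]]
ft_force: [0.2, 0.0, 0.1]
opening: 1.0
grip_force: 0.0
```

```bash
python3 snap.py w5|head -4
python3 - <<'E'
from plant import env
import cv2,numpy as np
a=cv2.imread("pics/w5.png");b=cv2.imread("pics/w4.png")
im=np.zeros((600,640,3),np.uint8);im[:400]=a;im[400:]=b[:200]
cv2.imwrite("pics/c5.png",im);print(env.observe()["qpos"])
E
```

```text
11.7 [0.5174 0.3558 0.284 ] [[ 0.9801  0.1987 -0.0031]
 [ 0.1987 -0.9801 -0.0021]
 [-0.0035  0.0014 -1.    ]] [0.2324 0.0001 0.1366]
[[ 0.0004 -0.9611 -0.2762  0.0701]
[ -16.2982064    19.8338328   -27.71592782   89.91701816    9.47699913
   72.76453485 -124.02272757]
```

View pics/c5.png

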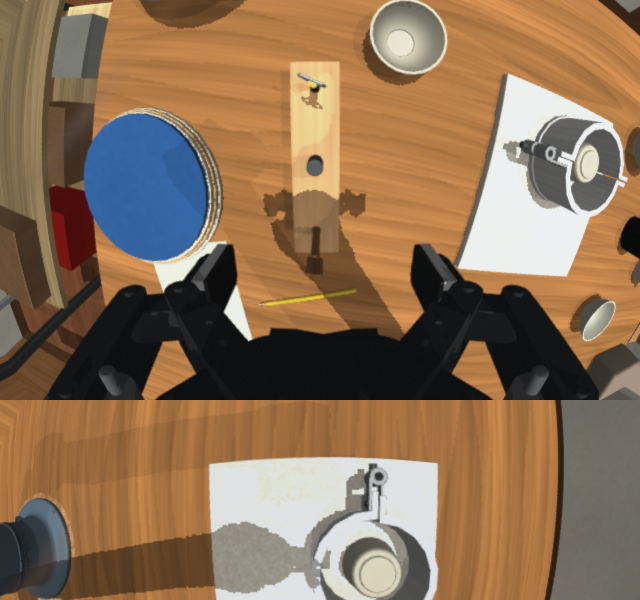

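The wrist view shows the pin head at about (315,166) in the block and the tools at (315,85) and (315,255). The casing looks well closed. I'll measure the pin head's pixels numerically.

Run:
```python
from h import *
w=dict(np.load("pics/w5.npz"));im=w["pixels"]
h=cv2.cvtColor(im,cv2.COLOR_RGB2HSV)
print(im[150:182,300:332:2].sum(2)//3)
m=((h[:,:,1]<70)).astype(np.uint8)[145:190,295:340]
n,l,st,c=cv2.connectedComponentsWithStats(m)
for i in range(1,n):
    if st[i,4]>30: print(st[i],c[i]+[295,145])
for u,v,z in((315.3,170,.111),(315.3,160,.078)):print(wrist_plane(w,w["pos"],w["rot"],u,v,z))
```

```text
[[184 180 182 183 185 187 185 183 183 187 189 187 186 184 184 179]
 [183 181 182 183 185 187 185 183 182 188 189 187 185 184 184 180]
 [182 180 182 183 186 187 187 183 182 187 189 187 185 185 185 180]
 [182 181 181 183 185 186 185 179 178 186 189 188 186 184 184 180]
 [181 180 181 180 178 178 170 135 134 169 188 187 186 184 184 180]
 [178 176 176 175 172 160 124  76  72 124 170 187 186 184 184 180]
 [173 170 170 171 171 126  57  41  41  60 128 186 186 185 185 181]
 [169 169 169 170 164  80  37  36  37  37  84 180 186 185 185 180]
 [169 169 169 170 140  49  39  39  39  38  53 156 187 185 185 181]
 [170 169 169 169 106  43  54  57  53  41  41 136 187 185 186 181]
 [170 170 170 163  77  61  78  83  79  64  41 109 184 186 186 181]
 [171 170 169 158  69  82  94  99  96  83  54  87 183 186 185 182]
 [170 170 170 155  76  93  99 100 101  92  70  86 183 185 186 182]
 [170 170 169 145  84  93  94  94  97  93  84  87 183 186 186 182]
 [170 170 170 142  90  93  92  93  95  93  90  83 183 186 185 182]
 [171 171 169 133  91  93  93  92  93  93  91 101 184 186 186 183]
 [171 171 169 129  92  93  9
[... 432 characters left out ...]
187 183]
 [173 172 172 171 129  94  93  93  94  93 114 177 188 187 187 184]
 [173 173 172 172 169 107  94  90  93 101 155 187 188 188 187 184]
 [174 173 173 173 175 152 108  93 102 135 183 189 188 187 188 185]
 [175 173 174 174 177 173 164 152 154 168 187 190 188 187 187 185]
 [179 174 179 181 183 184 183 173 174 183 188 190 189 187 188 185]
 [184 179 184 186 188 189 186 179 178 189 189 189 188 187 187 185]
 [188 186 187 187 189 190 188 186 183 191 191 190 189 187 187 185]
 [188 188 187 187 188 189 188 187 187 191 191 190 189 187 187 186]
 [188 188 187 187 189 189 189 188 188 191 191 190 189 188 187 185]]
[ 12  11  16  20 254] [314.4921 165.6378]
[0.5218 0.3641 0.111 ]
[0.5265 0.3658 0.078 ]
```

Run:
```python
from h import *
w=dict(np.load("pics/w5.npz"))
p=wrist_plane(w,w["pos"],w["rot"],314.6,167.3,.111);print(p, w["rot"].T@(p-w["pos"])*100)
```

```text
[0.5245 0.3654 0.111 ] [ 0.9435 -0.8229 17.2952]
```

Emit:
{"api": "drive_tool", "payload": {
  "increments": [
    [[0.85,-0.7,3],[0,0,0],100],
    [[0,0,4],[0,0,0],100],
    [[0,0,4],[0,0,0],100],
    [[0,0,3],[0,0,0],100],
    [[0,0,0],[0,0,0],100],
    [[0,0,0],[0,0,0],100]
  ]
}}

```text
t: 12.35
tcp_pos: [0.525, 0.3648, 0.1462]
tool_rot: [[0.981, 0.197, -0.001], [0.197, -0.981, -0.0], [-0.001, 0.0, -1.0]]
ft_force: [1.0, -0.4, 0.6]
opening: 0.998
grip_force: 0.0
```

```bash
python3 snap.py w6|head -4
python3 - <<'E'
from h import *
w=dict(np.load("pics/w6.npz"))
M=w["mount"];R=w["rot"]@M[:3,:3];o=w["pos"]+w["rot"]@M[:3,3]
def pr(p):
    q=R.T@(p-o);t=np.arctan2(np.hypot(q[0],q[1]),q[2]);f=np.arctan2(q[1],q[0]);return np.array([w["cx"]+w["fx"]*t*np.cos(f),w["cy"]+w["fx"]*t*np.sin(f)])
c=pr(np.array([.5242,.364,.111]));print(c)
h=cv2.cvtColor(w["pixels"],cv2.COLOR_RGB2HSV);g=w["pixels"].mean(2)
u,v=int(c[0]),int(c[1]);print(g[v-30:v+30:3,u-30:u+33:3].astype(int))
m=((h[:,:,1]<60)&(g>75)&(g<120)).astype(np.uint8)
m[:v-45]=0;m[v+45:]=0;m[:,:u-45]=0;m[:,u+45:]=0
m=cv2.morphologyEx(m,cv2.MORPH_OPEN,np.ones((3,3),np.uint8))
k=max(cv2.findContours(m,0,2)[0],key=cv2.contourArea);e=cv2.fitEllipse(k);print(e,cv2.boundingRect(k))
p=wrist_plane(w,w["pos"],w["rot"],*e[0],.111);print(p,w["rot"].T@(p-w["pos"])*100)
E
```

```text
12.35 [0.525  0.3648 0.1462] [[ 0.9805  0.1965 -0.0012]
 [ 0.1965 -0.9805 -0.0003]
 [-0.0013  0.0001 -1.    ]] [ 1.034  -0.4176  0.5952]
[[ 0.0004 -0.9611 -0.2762  0.0701]
[323.0142 225.5994]
[[172 167 166 167 168 170 171 171 169 159 164 176 176 172 170 169 169 166
  167 170 174]
 [172 167 167 167 168 170 170 122  66  43  44  94 172 173 170 169 170 166
  168 171 175]
 [172 168 167 167 168 170  88  36  36  37  37  37  50 169 171 169 170 165
  168 171 175]
 [171 169 167 167 166 166  41  35  37  36  37  37  36 113 171 170 170 167
  168 172 176]
 [171 170 162 164  93  92  35  35  37  37  37  35  37  53 171 170 170 167
  168 172 175]
 [127  96  89  90  90  58  36  35  37  38  34  35  36  48 169 170 170 167
  169 172 176]
 [ 92  91  90  90  90  43  34  51  47  70  68  55  37  34  90 104 163 167
  169 173 177]
 [ 92  91  90  90  90  37  41  69  47  47  47  49  41  32  89  91  97 119
  169 173 177]
 [ 93  95  95  91  89  44  46  48  47  47  48  48  47  40  90  91  91  90
  122 168 174]
 [ 93  94  91  91  88  43  47  48  48  47  47  46  45  43  86  91 104  96
  108 109 112]
 [ 93  94  92  91 
[... 290 characters left out ...]
  48  48  49  98 110 110 109 107
  108 111 113]
 [111 112 110 109 109 110 108  81  57  50  51  82 111 112 111 109 109 108
  109 111 113]
 [111 112 110 110 109 110 112 112 110 110 110 113 113 113 110 110 109 108
  109 111 113]
 [112 113 111 111 110 110 113 112 111 110 112 114 113 113 111 111 109 108
  109 111 113]
 [112 113 112 112 109 111 112 113 111 110 112 114 113 112 111 110 109 108
  110 112 113]
 [112 113 112 112 111 110 112 114 111 110 113 114 113 112 111 112 109 109
  110 113 113]
 [112 114 112 113 111 111 113 113 111 111 113 114 114 112 111 111 111 110
  110 112 113]]Traceback (most recent call last):
  File "<stdin>", line 12, in <module>
ValueError: max() iterable argument is empty
```

Run:
```python
from h import *
w=dict(np.load("pics/w6.npz"))
p=wrist_plane(w,w["pos"],w["rot"],320.2,225,.111);print(p,w["rot"].T@(p-w["pos"])*100)
```

```text
[0.5242 0.3658 0.111 ] [-0.05   -0.1087  3.5165]
```

Emit:
{"api": "drive_tool", "payload": {
  "increments": [
    [[-0.05,-0.1,3],[0,0,0],100],
    [[0,0,2],[0,0,0],100],
    [[0,0,1.4],[0,0,0],100],
    [[0,0,0],[0,0,0],100],
    [[0,0,0],[0,0,0],50],
    [[0,0,0],[0,0,0],30],
    [[0,0,0],[0,0,0],0],
    [[0,0,0],[0,0,0],0],
    [[0,0,0],[0,0,0],0],
    [[0,0,0],[0,0,0],0],
    [[0,0,0],[0,0,0],0],
    [[0,0,0],[0,0,0],0]
  ],
  "grip_force": 50
}}

```text
t: 13.6
tcp_pos: [0.5249, 0.3662, 0.0833]
tool_rot: [[0.981, 0.196, 0.001], [0.196, -0.981, 0.001], [0.001, -0.0, -1.0]]
ft_force: [-1.3, 0.7, 5.6]
opening: 0.178
grip_force: 48.9
```

Pin gripped. Lifting, and measuring the upper bore from w4, which was taken after release.

Emit:
{"api": "drive_tool", "payload": {
  "increments": [
    [[0,0,-1],[0,0,0],0],
    [[0,0,-2],[0,0,0],0],
    [[0,0,-4],[0,0,0],0],
    [[0,0,-5],[0,0,0],0],
    [[0,0,-5],[0,0,0],0],
    [[0,0,-3],[0,0,0],0],
    [[0,0,0],[0,0,0],0],
    [[0,0,0],[0,0,0],0]
  ]
}}

```text
t: 14.4
tcp_pos: [0.5244, 0.3657, 0.2829]
tool_rot: [[0.981, 0.196, 0.001], [0.196, -0.981, 0.0], [0.001, 0.0, -1.0]]
ft_force: [0.5, 0.2, -1.9]
opening: 0.182
grip_force: 49.4
```

Run:
```python
from h import *
w=dict(np.load("pics/w4.npz"));g=w["pixels"].mean(2)
print(g[62:94,364:392].astype(int))
for u,v in((377,77),):print(wrist_plane(w,w["pos"],w["rot"],u,v,.108))
```

```text
[[220 220 221 220 218 217 219 221 221 222 222 222 222 223 223 224 224 224
  224 224 225 226 226 226 225 225 225 225]
 [221 221 220 218 191 157 155 149 147 155 160 170 184 209 223 225 225 225
  224 224 225 226 226 226 226 225 225 225]
 [221 221 221 217 179 105  87  86  88  97  95  99 125 184 222 224 225 225
  224 224 225 225 226 225 225 225 226 226]
 [221 221 220 217 180  94  61  69  79  88  83  77 100 170 220 223 224 225
  225 225 224 225 225 225 225 225 226 226]
 [221 220 219 217 183  94  59  67  79  88  83  78  95 153 203 213 223 224
  225 224 224 224 225 225 225 225 226 225]
 [221 220 219 217 182  82  57  67  79  90  88  95 112 142 173 186 208 208
  215 222 224 224 224 225 225 225 225 225]
 [218 219 219 216 185  80  59  67  81 109 132 144 152 158 167 174 180 165
  181 208 222 224 224 225 225 225 225 225]
 [200 219 220 218 188  85  87  95 108 143 167 176 179 179 180 180 177 174
  174 187 209 222 225 225 226 225 225 224]
 [192 218 219 207 169  88  85 112 142 167 182 187 187 185 183 184 184 184
  181 177 186 207 222 225 226 226 226 225]
 [190 215 205 170 117  76  82 139 166 176 183 1
[... 1967 characters left out ...]
 182 193 212 221 222 222 201 147  70  54  82 157
  193 209 221 226 226 226 226 226 225 224]
 [130 105  69  55  78 140 182 194 214 221 222 222 203 150  70  53  78 156
  193 211 222 226 226 226 226 226 226 224]
 [132 104  69  56  81 140 182 192 211 208 208 210 191 143  72  52  73 154
  192 211 222 225 226 226 226 226 225 225]
 [135 105  71  55  80 138 182 188 196 204 205 206 195 161 105  58  72 151
  191 211 221 226 226 226 226 225 225 225]
 [134 104  72  56  78 136 182 184 182 214 221 221 221 204 149  70  70 149
  190 210 221 226 226 226 226 226 226 226]
 [124  91  65  55  77 133 181 185 185 216 223 223 222 208 151  70  71 150
  190 209 221 226 226 226 226 226 226 226]]
[0.6062 0.0786 0.108 ]
```

Upper bore is at about (0.6075,0.0797), consistent with the grip geometry. Carrying the pin there.

Emit:
{"api": "drive_tool", "payload": {
  "increments": [
    [[0.37,4.24,0],[0,0,0],0],
    [[0.37,4.24,0],[0,0,0],0],
    [[0.37,4.24,0],[0,0,0],0],
    [[0.37,4.24,0],[0,0,0],0],
    [[0.37,4.24,0],[0,0,0],0],
    [[0.37,4.24,0],[0,0,0],0],
    [[0.37,4.24,0],[0,0,0],0],
    [[0,0,0],[0,0,0.085],0],
    [[0,0,0],[0,0,0.085],0],
    [[0,0,4],[0,0,0],0],
    [[0,0,3],[0,0,0],0],
    [[0,0,1],[0,0,0],0]
  ]
}}

```text
t: 15.6
tcp_pos: [0.6029, 0.0784, 0.1954]
tool_rot: [[1.0, 0.027, -0.013], [0.027, -1.0, -0.002], [-0.013, 0.002, -1.0]]
ft_force: [0.2, -0.3, -1.1]
opening: 0.183
grip_force: 49.4
```

Emit:
{"api": "drive_tool", "payload": {
  "increments": [
    [[0,0,0],[0,0,0],0],
    [[0,0,0],[0,0,0],0],
    [[0,0,0],[0,0,0],0]
  ]
}}

```text
t: 15.9
tcp_pos: [0.6093, 0.0802, 0.2043]
tool_rot: [[1.0, 0.027, 0.003], [0.027, -1.0, 0.001], [0.003, -0.001, -1.0]]
ft_force: [-0.1, 0.2, 0.2]
opening: 0.182
grip_force: 49.4
```

```bash
python3 snap.py w7|head -4
python3 - <<'E'
from h import *
from plant import env
w=dict(np.load("pics/w7.npz"))
s=env.snapshot("top");c=env.snapshot("scene");np.savez("pics/top7.npz",**s);np.savez("pics/sc7.npz",**c)
p=w["pos"]+[0,0,-.0745]
a,b=proj(s,p),proj(c,p);print(a,b)
def crop(i,q,n,W,H): 
    x,y=int(q[0]-n*W/H/2),int(q[1]-n/2);return x,y,cv2.resize(np.ascontiguousarray(i[y:y+n,x:x+int(n*W/H),::-1]),(W,H),interpolation=cv2.INTER_CUBIC)
im=np.zeros((600,800,3),np.uint8)
x,y,k=crop(c["pixels"],b,50,400,300);im[:300,:400]=k;print("sc",x,y,6)
x,y,k=crop(s["pixels"],a,50,400,300);im[300:,:400]=k;print("top",x,y,6)
im[:,400:]=cv2.resize(np.ascontiguousarray(w["pixels"][180:330,270:370,::-1]),(400,600),interpolation=cv2.INTER_CUBIC)
cv2.imwrite("pics/c7.png",im)
E
```

```text
15.9 [0.6093 0.0802 0.2043] [[ 0.9996  0.0269  0.0033]
 [ 0.0269 -0.9996  0.0006]
 [ 0.0033 -0.0005 -1.    ]] [-0.1385  0.2399  0.2267]
[[ 0.0004 -0.9611 -0.2762  0.0703]
[256.6391 148.9934] [375.0468 229.0247]
sc 341 204 6
top 223 123 6
```

View pics/c7.png

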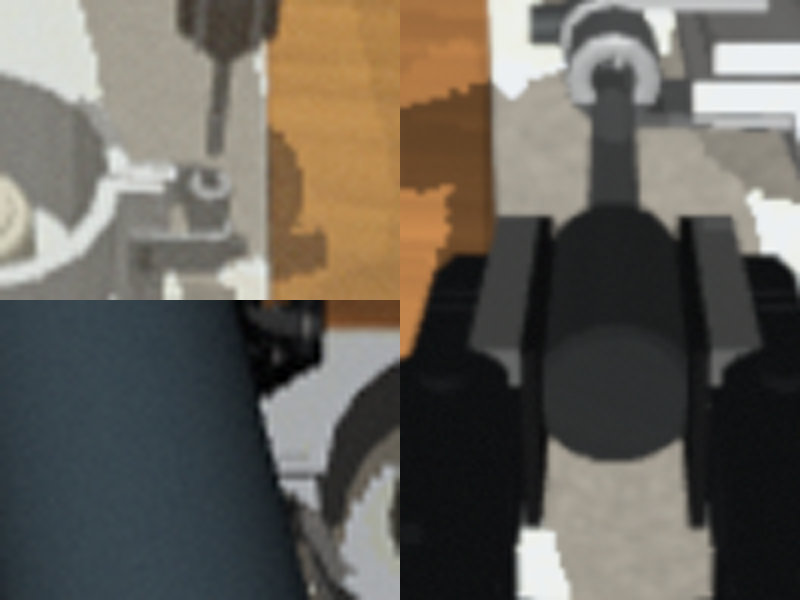

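The wrist crop shows the tip overlapping the bore ring near pixel (324,197). In the scene crop the tip is at (376.5,229.5) and the upper bore at (375.7,234.5). I'll work out the offset.

Run:
```python
from h import *
w=dict(np.load("pics/w7.npz"));c=dict(np.load("pics/sc7.npz"))
zt=w["pos"][2]-.0745
print("sc tip",onplane(c,376.5,229.3,zt),"bore",onplane(c,375.8,234.5,.108))
print(w["pixels"].mean(2)[184:212,308:340].astype(int))
for v in(194,196,198,200,202):print(v,"tip",wrist_plane(w,w["pos"],w["rot"],323.7,v,zt),"bore",wrist_plane(w,w["pos"],w["rot"],323.5,v,.108))
M=w["mount"];R=w["rot"]@M[:3,:3];o=w["pos"]+w["rot"]@M[:3,3]
def pr(p):
    q=R.T@(p-o);t=np.arctan2(np.hypot(q[0],q[1]),q[2]);f=np.arctan2(q[1],q[0]);return np.array([w["cx"]+w["fx"]*t*np.cos(f),w["cy"]+w["fx"]*t*np.sin(f)])
print("expected tip px for pin at TCP",pr(w["pos"]+[0,0,-.0745]))
```

```text
sc tip [0.6099 0.0841 0.1298] bore [0.6095 0.0838 0.108 ]
[[ 85  84  89 123 158 177 173 139 101  76  71  71  72  72  73  75  75  75
   75  74  75  75  96 193 228 237 238 237 237 233 198 110]
 [ 95  96 111 147 174 170 133  96  75  70  71  71  73  74  75  75  74  75
   75  74  74  73  78 122 199 233 238 238 237 234 200 114]
 [ 99  97 131 161 162 118  89  74  70  70  71  73  73  74  75  76  75  75
   75  75  75  74  73  88 150 210 236 237 236 232 197 117]
 [ 92  87 136 165 156  92  71  69  70  72  72  75  78  81  85  87  85  80
   77  76  75  75  72  77 110 183 233 237 234 212 161 110]
 [ 83  87 141 167 152  86  69  70  73  77  85  94 115 126 137 146 142 119
  102  89  80  77  74  73  88 160 224 235 232 193 136 109]
 [ 80  94 146 165 144  83  71  73  90 115 135 145 164 175 188 198 193 173
  159 142 123 107  82  74  81 136 203 233 233 193 138 116]
 [107 110 149 156 130  79  71  87 124 163 191 197 200 207 213 218 216 212
  209 196 174 149 104  79  77 116 179 232 233 193 143 124]
 [184 164 161 155 127  80  83 122 159 185 197 197 196 195 195 194 195 197
  196 191 181 168 139 102  79 100 162
[... 2328 characters left out ...]
  71  72  72  73  73  73  72
   71  69  77  93  93  90  89  89  89  90  91  99 104 105]
 [160 159 158 157 158 159 159 159 153 128  79  72  71  73  73  72  73  72
   70  69  77  92  95  95  95  95  95  95  97 105 111 112]
 [156 156 155 156 157 158 160 161 159 136  81  71  72  72  72  72  73  71
   69  70  80  99 108 109 110 111 110 110 111 118 122 123]]
194 tip [0.6181 0.0794 0.1298] bore [0.612  0.0793 0.108 ]
196 tip [0.6166 0.0793 0.1298] bore [0.6103 0.0793 0.108 ]
198 tip [0.615  0.0793 0.1298] bore [0.6086 0.0792 0.108 ]
200 tip [0.6135 0.0792 0.1298] bore [0.6069 0.0792 0.108 ]
202 tip [0.612  0.0792 0.1298] bore [0.6052 0.0791 0.108 ]
expected tip px for pin at TCP [322.2405 205.3938]
```

Tip ≈ (0.608,0.0797) and bore ≈ (0.608,0.0792), and the scene view agrees to 0.5 mm. Lowering gently.

Emit:
{"api": "drive_tool", "payload": {
  "increments": [
    [[0,0,0.8],[0,0,0],0],
    [[0,0,0.6],[0,0,0],0],
    [[0,0,0.4],[0,0,0],0],
    [[0,0,0.2],[0,0,0],0],
    [[0,0,0.1],[0,0,0],0],
    [[0,0,0.1],[0,0,0],0],
    [[0,0,0.1],[0,0,0],0],
    [[0,0,0],[0,0,0],0],
    [[0,0,0],[0,0,0],0]
  ]
}}

```text
t: 16.95
tcp_pos: [0.608, 0.0798, 0.1796]
tool_rot: [[1.0, 0.027, 0.0], [0.027, -1.0, 0.0], [0.0, -0.0, -1.0]]
ft_force: [0.5, -0.2, -0.2]
opening: 0.181
grip_force: 49.5
```

Emit:
{"api": "drive_tool", "payload": {
  "increments": [
    [[0,0,0.1],[0,0,0],0],
    [[0,0,0.1],[0,0,0],0],
    [[0,0,0.1],[0,0,0],0],
    [[0,0,0.1],[0,0,0],0],
    [[0,0,0],[0,0,0],0],
    [[0,0,0],[0,0,0],0]
  ]
}}

```text
t: 17.55
tcp_pos: [0.6079, 0.0798, 0.1754]
tool_rot: [[1.0, 0.027, -0.0], [0.027, -1.0, 0.0], [-0.0, -0.0, -1.0]]
ft_force: [-0.2, 0.7, -1.0]
opening: 0.177
grip_force: 49.5
```

Pin has entered the upper bore. On to just above the lower knuckle.

Emit:
{"api": "drive_tool", "payload": {
  "increments": [
    [[0,0,0.2],[0,0,0],0],
    [[0,0,0.2],[0,0,0],0],
    [[0,0,0.2],[0,0,0],0],
    [[0,0,0.2],[0,0,0],0],
    [[0,0,0.2],[0,0,0],0],
    [[0,0,0],[0,0,0],0],
    [[0,0,0],[0,0,0],0]
  ]
}}

```text
t: 18.25
tcp_pos: [0.6079, 0.0798, 0.1654]
tool_rot: [[1.0, 0.027, -0.0], [0.027, -1.0, 0.0], [-0.0, -0.0, -1.0]]
ft_force: [0.4, 0.4, -1.3]
opening: 0.18
grip_force: 49.5
```

Emit:
{"api": "drive_tool", "payload": {
  "increments": [
    [[0,0,0.2],[0,0,0],0],
    [[0,0,0.2],[0,0,0],0],
    [[0,0,0.2],[0,0,0],0],
    [[0,0,0.1],[0,0,0],0],
    [[0,0,0],[0,0,0],0],
    [[0,0,0],[0,0,0],0]
  ]
}}

```text
t: 18.85
tcp_pos: [0.608, 0.0798, 0.1584]
tool_rot: [[1.0, 0.027, -0.0], [0.027, -1.0, 0.0], [-0.0, -0.0, -1.0]]
ft_force: [-0.5, -0.2, -1.0]
opening: 0.178
grip_force: 49.5
```

Emit:
{"api": "drive_tool", "payload": {
  "increments": [
    [[0,0,0.1],[0,0,0],0],
    [[0,0,0.1],[0,0,0],0],
    [[0,0,0.1],[0,0,0],0],
    [[0,0,0.1],[0,0,0],0],
    [[0,0,0.1],[0,0,0],0],
    [[0,0,0],[0,0,0],0],
    [[0,0,0],[0,0,0],0]
  ]
}}

```text
t: 19.55
tcp_pos: [0.6083, 0.0799, 0.1541]
tool_rot: [[1.0, 0.027, 0.001], [0.027, -1.0, 0.0], [0.001, -0.0, -1.0]]
ft_force: [-0.2, -0.0, 2.3]
opening: 0.184
grip_force: 49.8
```

Contact on the lower knuckle (about 3 N). Searching along +y under light pressure.

Emit:
{"api": "drive_tool", "payload": {
  "increments": [
    [[0,-0.1,0.05],[0,0,0],0],
    [[0,-0.1,0],[0,0,0],0],
    [[0,0,0],[0,0,0],0],
    [[0,0,0],[0,0,0],0]
  ]
}}

```text
t: 19.95
tcp_pos: [0.6085, 0.0806, 0.1539]
tool_rot: [[1.0, 0.026, 0.001], [0.026, -1.0, -0.002], [0.001, 0.002, -1.0]]
ft_force: [-2.1, -2.8, 3.6]
opening: 0.184
grip_force: 50.0
```

Emit:
{"api": "drive_tool", "payload": {
  "increments": [
    [[0,-0.1,0],[0,0,0],0],
    [[0,-0.1,0],[0,0,0],0],
    [[0,0,0],[0,0,0],0],
    [[0,0,0],[0,0,0],0]
  ]
}}

```text
t: 20.35
tcp_pos: [0.6085, 0.0811, 0.1538]
tool_rot: [[1.0, 0.025, 0.001], [0.025, -1.0, -0.004], [0.001, 0.004, -1.0]]
ft_force: [-0.8, -3.8, 5.6]
opening: 0.18
grip_force: 50.0
```

Emit:
{"api": "drive_tool", "payload": {
  "increments": [
    [[0,-0.1,0],[0,0,0],0],
    [[0,-0.1,0],[0,0,0],0],
    [[0,-0.1,0],[0,0,0],0],
    [[0,0,0],[0,0,0],0]
  ]
}}

```text
t: 20.75
tcp_pos: [0.6085, 0.0825, 0.1536]
tool_rot: [[1.0, 0.025, 0.001], [0.025, -1.0, -0.006], [0.001, 0.006, -1.0]]
ft_force: [-0.7, -5.8, 5.4]
opening: 0.181
grip_force: 50.1
```

Emit:
{"api": "drive_tool", "payload": {
  "increments": [
    [[0,-0.1,0],[0,0,0],0],
    [[0,-0.1,0],[0,0,0],0],
    [[0,0,0],[0,0,0],0],
    [[0,0,0],[0,0,0],0]
  ]
}}

```text
t: 21.15
tcp_pos: [0.608, 0.0847, 0.1527]
tool_rot: [[1.0, 0.025, -0.0], [0.025, -1.0, -0.005], [-0.0, 0.005, -1.0]]
ft_force: [-0.8, -5.1, 1.6]
opening: 0.18
grip_force: 49.8
```

Vertical force has dropped, so it may be over the bore. Pressing down a little.

Emit:
{"api": "drive_tool", "payload": {
  "increments": [
    [[0,0,0.1],[0,0,0],0],
    [[0,0,0.1],[0,0,0],0],
    [[0,0,0],[0,0,0],0],
    [[0,0,0],[0,0,0],0]
  ]
}}

```text
t: 21.55
tcp_pos: [0.6082, 0.0849, 0.1509]
tool_rot: [[1.0, 0.025, 0.0], [0.025, -1.0, -0.005], [0.0, 0.005, -1.0]]
ft_force: [-0.3, -4.1, 3.7]
opening: 0.178
grip_force: 49.8
```

Emit:
{"api": "drive_tool", "payload": {
  "increments": [
    [[0,0,0.1],[0,0,0],0],
    [[0,0,0.1],[0,0,0],0],
    [[0,0,0],[0,0,0],0],
    [[0,0,0],[0,0,0],0]
  ]
}}

```text
t: 21.95
tcp_pos: [0.6083, 0.0849, 0.1489]
tool_rot: [[1.0, 0.025, 0.0], [0.025, -1.0, -0.005], [0.0, 0.005, -1.0]]
ft_force: [-0.9, -5.9, 3.1]
opening: 0.181
grip_force: 49.8
```

It's in the lower bore. I'll ease the side load and continue.

Emit:
{"api": "drive_tool", "payload": {
  "increments": [
    [[0,0.15,0],[0,0,0],0],
    [[0,0.15,0],[0,0,0],0],
    [[0,0,0.1],[0,0,0],0],
    [[0,0,0.1],[0,0,0],0],
    [[0,0,0.1],[0,0,0],0],
    [[0,0,0],[0,0,0],0]
  ]
}}

```text
t: 22.55
tcp_pos: [0.6081, 0.0845, 0.146]
tool_rot: [[1.0, 0.026, 0.0], [0.026, -1.0, -0.002], [0.0, 0.002, -1.0]]
ft_force: [0.3, -6.7, 2.0]
opening: 0.18
grip_force: 49.9
```

Emit:
{"api": "drive_tool", "payload": {
  "increments": [
    [[0,0,0.1],[0,0,0],0],
    [[0,0,0.1],[0,0,0],0],
    [[0,0,0.1],[0,0,0],0],
    [[0,0,0],[0,0,0],0],
    [[0,0,0],[0,0,0],0]
  ]
}}

```text
t: 23.05
tcp_pos: [0.6082, 0.0845, 0.1431]
tool_rot: [[1.0, 0.026, 0.001], [0.026, -1.0, -0.002], [0.001, 0.002, -1.0]]
ft_force: [0.9, -4.8, 2.1]
opening: 0.182
grip_force: 49.9
```

Emit:
{"api": "drive_tool", "payload": {
  "increments": [
    [[0,0.12,0],[0,0,0],0],
    [[0,0,0.1],[0,0,0],0],
    [[0,0,0.1],[0,0,0],0],
    [[0,0,0.1],[0,0,0],0],
    [[0,0,0.1],[0,0,0],0],
    [[0,0,0],[0,0,0],0]
  ]
}}

```text
t: 23.65
tcp_pos: [0.6083, 0.0841, 0.1395]
tool_rot: [[1.0, 0.027, 0.001], [0.027, -1.0, -0.001], [0.001, 0.001, -1.0]]
ft_force: [0.3, -5.5, 4.9]
opening: 0.183
grip_force: 50.1
```

Emit:
{"api": "drive_tool", "payload": {
  "increments": [
    [[0,0,0.1],[0,0,0],0],
    [[0,0,0.1],[0,0,0],0],
    [[0,0,0.1],[0,0,0],0],
    [[0,0,0],[0,0,0],0]
  ]
}}

```text
t: 24.05
tcp_pos: [0.608, 0.0834, 0.1357]
tool_rot: [[1.0, 0.026, 0.0], [0.026, -1.0, -0.001], [0.0, 0.001, -1.0]]
ft_force: [1.2, -5.0, 1.8]
opening: 0.18
grip_force: 49.8
```

Emit:
{"api": "drive_tool", "payload": {
  "increments": [
    [[0,0,0.15],[0,0,0],0],
    [[0,0,0.15],[0,0,0],0],
    [[0,0,0.15],[0,0,0],0],
    [[0,0,0.15],[0,0,0],0],
    [[0,0,0],[0,0,0],0]
  ]
}}

```text
t: 24.55
tcp_pos: [0.6079, 0.0835, 0.1295]
tool_rot: [[1.0, 0.026, -0.0], [0.026, -1.0, -0.001], [-0.0, 0.001, -1.0]]
ft_force: [1.0, -5.4, 1.4]
opening: 0.177
grip_force: 49.8
```

Emit:
{"api": "drive_tool", "payload": {
  "increments": [
    [[0,0,0.15],[0,0,0],0],
    [[0,0,0.15],[0,0,0],0],
    [[0,0,0.15],[0,0,0],0],
    [[0,0,0.15],[0,0,0],0],
    [[0,0,0],[0,0,0],0]
  ]
}}

```text
t: 25.05
tcp_pos: [0.608, 0.0835, 0.1236]
tool_rot: [[1.0, 0.026, 0.0], [0.026, -1.0, -0.001], [-0.0, 0.001, -1.0]]
ft_force: [0.6, -5.6, 1.8]
opening: 0.178
grip_force: 49.8
```

Emit:
{"api": "drive_tool", "payload": {
  "increments": [
    [[0,0,0.15],[0,0,0],0],
    [[0,0,0.15],[0,0,0],0],
    [[0,0,0.1],[0,0,0],0],
    [[0,0,0.1],[0,0,0],0],
    [[0,0,0],[0,0,0],0],
    [[0,0,0],[0,0,0],0]
  ]
}}

```text
t: 25.65
tcp_pos: [0.608, 0.0834, 0.1186]
tool_rot: [[1.0, 0.026, 0.0], [0.026, -1.0, -0.001], [0.0, 0.001, -1.0]]
ft_force: [1.5, -6.4, 1.4]
opening: 0.182
grip_force: 49.8
```

Emit:
{"api": "drive_tool", "payload": {
  "increments": [
    [[0,0,0.1],[0,0,0],0],
    [[0,0,0.1],[0,0,0],0],
    [[0,0,0.05],[0,0,0],0],
    [[0,0,0],[0,0,0],0],
    [[0,0,0],[0,0,0],0]
  ]
}}

```text
t: 26.15
tcp_pos: [0.608, 0.0834, 0.1163]
tool_rot: [[1.0, 0.026, 0.0], [0.026, -1.0, -0.001], [0.0, 0.001, -1.0]]
ft_force: [0.9, -5.3, 2.8]
opening: 0.178
grip_force: 49.9
```

Emit:
{"api": "drive_tool", "payload": {
  "increments": [
    [[0,0,0.1],[0,0,0],0],
    [[0,0,0.1],[0,0,0],0],
    [[0,0,0],[0,0,0],0],
    [[0,0,0],[0,0,0],0]
  ]
}}

```text
t: 26.55
tcp_pos: [0.6084, 0.0836, 0.1158]
tool_rot: [[1.0, 0.026, 0.001], [0.026, -1.0, -0.001], [0.001, 0.002, -1.0]]
ft_force: [-1.0, -6.6, 8.1]
opening: 0.185
grip_force: 50.4
```

Head is seated (force is rising at z 0.1158). A slight extra press, then release.

Emit:
{"api": "drive_tool", "payload": {
  "increments": [
    [[0,0,0.08],[0,0,0],0],
    [[0,0.1,0],[0,0,0],0],
    [[0,0,0],[0,0,0],0]
  ]
}}

```text
t: 26.85
tcp_pos: [0.6087, 0.0834, 0.1157]
tool_rot: [[1.0, 0.026, 0.001], [0.026, -1.0, -0.0], [0.001, 0.0, -1.0]]
ft_force: [-1.6, -5.2, 10.8]
opening: 0.182
grip_force: 50.7
```

Emit:
{"api": "drive_tool", "payload": {
  "increments": [
    [[0,0,0],[0,0,0],30],
    [[0,0,0],[0,0,0],50],
    [[0,0,0],[0,0,0],70],
    [[0,0,0],[0,0,0],70],
    [[0,0,0],[0,0,0],70],
    [[0,0,-1],[0,0,0],70],
    [[0,0,-3],[0,0,0],70],
    [[0,0,-4],[0,0,0],70],
    [[0,0,-4],[0,0,0],70],
    [[0,0,-2],[0,0,0],70],
    [[0,0,0],[0,0,0],70],
    [[0,0,0],[0,0,0],70]
  ]
}}

```text
t: 28.05
tcp_pos: [0.608, 0.0837, 0.2544]
tool_rot: [[1.0, 0.027, 0.001], [0.027, -1.0, 0.0], [0.001, -0.0, -1.0]]
ft_force: [-0.2, 0.2, -0.1]
opening: 0.697
grip_force: 0.0
```

```bash
python3 snap.py w8|head -4
python3 - <<'E'
from h import *
from plant import env
w=dict(np.load("pics/w8.npz"));s=env.snapshot("scene");np.savez("pics/sc8.npz",**s)
# head top expected z=.144
M=w["mount"];R=w["rot"]@M[:3,:3];o=w["pos"]+w["rot"]@M[:3,3]
def pr(p):
    q=R.T@(p-o);t=np.arctan2(np.hypot(q[0],q[1]),q[2]);f=np.arctan2(q[1],q[0]);return np.array([w["cx"]+w["fx"]*t*np.cos(f),w["cy"]+w["fx"]*t*np.sin(f)])
c=pr(np.array([.608,.0835,.144]));b=proj(s,np.array([.608,.0835,.144]));b2=proj(s,np.array([.608,.0835,.108]));print(c,b,b2)
u,v=map(int,c);print(w["pixels"].mean(2)[v-24:v+24:2,u-24:u+24:2].astype(int))
u,v=map(int,b);print(u,v);print(s["pixels"].mean(2)[v-10:v+28,u-12:u+14].astype(int))
E
```

```text
28.05 [0.608  0.0837 0.2544] [[ 0.9996  0.0268  0.0013]
 [ 0.0268 -0.9996  0.0002]
 [ 0.0013 -0.0002 -1.    ]] [-0.2396  0.1515 -0.054 ]
[[ 0.0004 -0.9611 -0.2762  0.0702]
[322.5798 192.3212] [376.6689 225.2547] [375.6972 234.0799]
[[135 228 231 232 232 226 215 214 210 139  78 121 114  80  76  90 164 186
  190 191 191 191 192 192]
 [133 227 229 231 232 170  70  66  66  74 135 104  71  71  71  72  82 143
  223 226 174 131 131 127]
 [134 228 231 232 232 168  89  88  87 122  85  71  74  92 104  90  76  85
  213 233 164  93  95  88]
 [118 228 232 233 232 171  93  91  92 129  72  96 114  80  89 155 159  98
  143 230 128  89  96  89]
 [113 226 232 233 231 189  84  79  83 109  64  55  38  37  36  41  82 152
  118 219 130  87  96  94]
 [116 226 231 232 232 232 192 190 187 109  37  34  34  35  35  36  38  88
  163 216 138  91  94  97]
 [120 225 232 231 233 236 235 235 232 118  34  35  34  36  36  36  36  43
  121 214 140 105  92  96]
 [119 227 234 233 234 235 235 234 233 114  33  38  50  64  61  53  39  38
  101 170 135 120  92 104]
 [116 226 233 234 235 235 235 234 233 132  44  74  87  92  9
[... 5007 characters left out ...]
29 135 171
  219 219 219 130  95  91  93 103]
 [ 81  84  99 106 104  99 101 102 102 101 103 102  97 101 156 192 197 216
  220 218 220 137  94 107 109 127]
 [ 85  80  93 102 104 110 108 102 105 104 102 101 105 123 199 217 217 217
  216 217 217 136  98 127 131 130]
 [100  97 106 109 116 165 163 129 124 108 101 110 128 148 216 218 217 213
  213 215 214 139 108 130 129 130]
 [105 108 113 106 135 218 219 165 152 132 110 118 151 166 216 215 218 215
  212 213 215 150 124 129 129 129]
 [106 110 110 106 138 216 215 151 141 144 140 151 153 159 203 206 217 214
  212 211 213 147 126 127 130 132]
 [111 118 115 111 158 216 215 153 138 137 139 140 141 140 149 155 210 213
  213 212 213 148 120 121 129 130]]
```

Released. To confirm the head is home, I'll touch its top (expected z 0.144) with shut fingers, gently.

Emit:
{"api": "drive_tool", "payload": {
  "increments": [
    [[0,0,0],[0,0,0],0],
    [[0,0,0],[0,0,0],0],
    [[0,0,0],[0,0,0],0],
    [[0,0,3],[0,0,0],0],
    [[0,0,3],[0,0,0],0],
    [[0,0,2],[0,0,0],0],
    [[0,0,1.5],[0,0,0],0],
    [[0,0,0.5],[0,0,0],0],
    [[0,0,0.3],[0,0,0],0],
    [[0,0,0],[0,0,0],0],
    [[0,0,0],[0,0,0],0]
  ]
}}

```text
t: 29.25
tcp_pos: [0.6089, 0.0839, 0.152]
tool_rot: [[1.0, 0.027, 0.002], [0.027, -1.0, 0.0], [0.002, -0.0, -1.0]]
ft_force: [0.0, -0.1, 0.8]
opening: 0.003
grip_force: 0.0
```

Emit:
{"api": "drive_tool", "payload": {
  "increments": [
    [[0,0,0.1],[0,0,0],0],
    [[0,0,0.1],[0,0,0],0],
    [[0,0,0.1],[0,0,0],0],
    [[0,0,0],[0,0,0],0],
    [[0,0,0],[0,0,0],0]
  ]
}}

```text
t: 29.75
tcp_pos: [0.6078, 0.0836, 0.1476]
tool_rot: [[1.0, 0.027, -0.0], [0.027, -1.0, -0.0], [-0.0, 0.0, -1.0]]
ft_force: [0.2, 0.6, 0.9]
opening: -0.004
grip_force: 0.0
```

Emit:
{"api": "drive_tool", "payload": {
  "increments": [
    [[0,0,0.1],[0,0,0],0],
    [[0,0,0.1],[0,0,0],0],
    [[0,0,0.1],[0,0,0],0],
    [[0,0,0],[0,0,0],0],
    [[0,0,0],[0,0,0],0]
  ]
}}

```text
t: 30.25
tcp_pos: [0.6078, 0.0836, 0.1446]
tool_rot: [[1.0, 0.027, -0.0], [0.027, -1.0, 0.0], [-0.0, -0.0, -1.0]]
ft_force: [-0.3, -0.3, -0.1]
opening: -0.002
grip_force: 0.0
```

Emit:
{"api": "drive_tool", "payload": {
  "increments": [
    [[0,0,0.1],[0,0,0],0],
    [[0,0,0.1],[0,0,0],0],
    [[0,0,0],[0,0,0],0],
    [[0,0,0],[0,0,0],0]
  ]
}}

```text
t: 30.65
tcp_pos: [0.6086, 0.0838, 0.1441]
tool_rot: [[1.0, 0.027, 0.002], [0.027, -1.0, 0.0], [0.002, -0.0, -1.0]]
ft_force: [-1.5, -0.4, 5.0]
opening: 0.005
grip_force: 2.5
```

Contact at z 0.144, so the head is fully home. Retreating and handing in.

Emit:
{"api": "drive_tool", "payload": {
  "increments": [
    [[0,0,-1],[0,0,0],0],
    [[0,0,-3],[0,0,0],0],
    [[0,0,-4],[0,0,0],0],
    [[0,0,-3],[0,0,0],0],
    [[0,0,0],[0,0,0],0],
    [[0,0,0],[0,0,0],0],
    [[0,0,0],[0,0,0],0]
  ]
}}

```text
t: 31.35
tcp_pos: [0.6069, 0.0833, 0.2514]
tool_rot: [[1.0, 0.027, -0.002], [0.027, -1.0, -0.001], [-0.002, 0.0, -1.0]]
ft_force: [0.0, -0.5, 0.2]
opening: 0.0
grip_force: 0.0
```

Run:
```python
from plant import env
print(env.observe()["t"],env.close_job())
```

```text
the job is handed in; nothing more can be done
31.35 None
```

The casing is closed, the hinge pin is through both knuckles with its head fully home, and the arm is clear; the job was handed in at 31 s, but no verdict came back.

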